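Index the inspection lamp over the circuit board

ROBOT

A 6-joint arm with a two-finger parallel gripper is mounted at the origin on the work surface. World frame = base frame: x ahead of the robot, y to its left, z up, the work surface at z = 0. Lengths are in m, angles in rad, forces in N, time in s.
With the tool pointing down it reaches from about 0.35 to 0.85 m from the base axis. Payload 8.1 kg.
Tool frame: the origin (TCP) lies at the very end of the fingers, on their centre line; the grasp point (between the pads) lies 19 mm behind it (robot.pinch_z is the distance from the TCP to the grasp point, in m); x points along the fingers, z is the direction in which the jaws open and shut, and the axes are right-handed (so a half turn about x gives the same grasp; the last joint's range is limited). The gripper opens to 93 mm and grips with 3 to 60 N. Pads are 15 mm wide; open, the fingers measure 128 mm over their backs; the gripper's body (75 mm by 188 mm) begins 65 mm behind the grasp point.
Start: joints at [-1.361, 0.13, 1.488, -0, 1.523, -0.085], TCP at [0.174, -0.574, 0.219] pointing down, gripper open.
Joint ranges: [-2.96, 2.96], [-0.89, 2.26], [0.02, 2.5], [-1.34, 4.48], [0, 2.73], [-2.66, 2.66]. Speed limits (rad/s): [2.39, 2.39, 2.79, 3.14, 3.14, 3.14].

INTERFACE

Orientations are given as a rotation vector (axis times angle).
In Python, from plant import robot, optics, ticket gives the robot as it stands.
- The arm moves only by the tool jog_arm, never from a script. Its argument "targets" is a list of rows, each a list of 7 numbers: the shift along the tool's x, y, z in cm, then the turn, a rotation vector about the tool's x, y, z in degrees, then the closure, from 0 (fully open) to 1 (shut). In form: [[dx, dy, dz, ax, ay, az, grip], ...]. A call has 1 to 5 rows; each row is the pose to reach, as a shift and turn from the pose measured when the call began, along the tool's axes at that moment; what a row does not reach only later rows make up. A row lasts 1/8 s, in which the tool goes at most 62.5 mm and 10.7 degrees, less where a joint would pass 70% of its speed; a pose out of reach is approached as far as the arm can. A call with a gripper value outside its range is refused whole. The fingers move at their own pace and stop on an object; "squeeze" is the grip in N (left out, the last holds). Time passes only in rows, so rows that repeat a pose let the fingers close. It gives the time, the measured TCP pose, the force and the opening at its end, in the units of the state.
- robot.read_state(): the state, without advancing time (a new reading comes with each control period).
- optics.read_camera(name): name is "scene" or "side" or "wrist"; returns a dict with "frame" (420x560x3 uint8, red, green, blue), "vertical_fov" (degrees; the focal length in pixels is half the picture's height over the tangent of half this angle, whatever the lens; pixels are square), "cx", "cy" (the principal point, pixels), "R" (3x3) and "t" (3): a world point X has camera coordinates R X + t. Camera axes: x right, y down, z forward; pixel columns grow to the right and rows downward; lengths in m; the calibration is good to about 2 mm. A picture is of the moment at which its call begins. There is no depth.
- ticket.close_job(): hands the job in, once; it reports no verdict.
The state is a dict: "t": time; "q": joint angles; "dq": joint speeds; "joint_torque": joint torques, N m; "tool_pos": TCP position; "orientation": TCP orientation; "force": force on the tool from outside, world axes, zero at the start; "wrist_torque": the same for the moment, N m; "opening": finger opening in m.
Only numpy, scipy, OpenCV 4.12 (cv2) and the standard library are available. Lean on these libraries where they do the work, as an engineer would, in place of code of your own. Each camera call takes 0.05 s, during which the arm holds its last target.

TASK

Swing the inspection lamp one hole round its stand so that it lights the green circuit board instead of the gap between the two work holders: hook a fingertip under the yellow pull ring, lift the spring pin out, swing the arm round and let the pin drop fully home in the next hole on the board's side. Work with hooking and pushing only, pinching neither ring nor arm; do not touch the lamp, its post or its boom, never swing it over the empty holder or past the board's hole, and leave the loose things on the bench alone. Finish with the hand clear of everything.

Things in the scene. Friction and masses are not known exactly. Their poses are not given: they have to be found in the camera images.
- stand: Fixed lamp stand: round black base 260 mm across with an aluminium index plate, plate top 46 mm above the bench. Origin at the bench surface on the vertical swing axis. Seen from the axis, its -x axis points to the middle one of five 13 mm holes, 24 degrees apart on a circle of 115 mm radius; the pin starts in the middle hole. A 22 mm steel post on the axis, top 254 mm high, carries the lamp boom.
- swing (a joint): Angle of the swing arm about the stand's axis, rad; 0 in the middle hole (start), positive counter-clockwise from above; holes at 0, +-0.419, +-0.838, play 0.01. With the pin up about 2 N at the ring turns it, and it stays where left. With the pin let down between holes it rides on the plate (about 1 N more) and drops in by itself at the next hole.
- plunger (a joint): Lift of the spring pin, m; 0 = fully home in a hole, 0.010 = tip just clear of the plate (it rests there between holes), 0.020 = top stop. The spring pulls it down, about 4.5 N at 0 to 7 N at the top. The pin moves straight up and down and goes round with the arm.
- ring_bar (a point): Middle of the top bar of the yellow D-shaped pull ring on the spring pin: on the pin's axis, 115 mm from the swing axis, 155 mm above the bench with the pin home. The bar is level, 7 mm thick, square to the line to the swing axis. Site +x points to the swing axis, +y along the bar, +z up. The ring stands upright; its opening is 52 mm wide between 6 mm legs.
- ring_foot (a point): Middle of the ring's 6 mm lower rod, 53 mm straight below the bar (centre to centre), so the opening is 46 mm high; it moves with the pin. Under it is the 24 mm wide plunger housing, top 89 mm above the bench, on the blue arm: a flat bar 40 mm wide, its top 59 mm above the bench, from the swing axis to 18 mm beyond the ring.
- lens (a point): Centre of the lamp head: white disc 112 mm across and 18 mm thick with a pale lens, 231 mm above the bench, 200 mm from the swing axis; it goes round with the swing arm. At the start it is over the gap between the two holders.
- board: Fixed round work holder (76 mm across, grey foot, red jaws) with a green circuit board 60 x 60 mm in it, top about 56 mm high; origin at the bench surface in its middle, 200 mm from the swing axis, one hole's angle to one side of the lamp's start.
- empty: The same holder without a board, one hole's angle to the other side of the lamp's start. Origin at the bench surface in its middle.
- redcap: Loose small grey bottle with red cap, 34 mm across, 75 mm high; origin under its middle. Leave it alone.
- spool: Loose orange spool, 52 mm across, 36 mm high; origin under its middle. Leave it alone.
- driver: Loose screwdriver with yellow handle, lying. Leave it alone.
- mug: Loose blue mug, 76 mm across, 90 mm high; origin under its middle. Leave it alone.
- flux: Loose amber jar with black cap, 44 mm across, 50 mm high; origin under its middle. Leave it alone.
- chipbox: Loose blue box 60 x 40 x 22 mm; origin under its middle. Leave it alone.
There are look-alikes about, which are no part of the job. What is shaped like the board but pink or purple is not meant.

How it is judged:
On the way, in this order (a step that is already met when the one before it is completed fails the run):
1. the pin is lifted clear of the middle hole by the ring (value of joint plunger above 0.0105 m and value of joint swing between -0.15 and 0.15 rad and contact force between the fingers and plunger above 1 N), for 0.05 s.
2. the lamp is swung over to the board (horizontal distance between lens and board below 0.025 m), for 0.05 s.
At the end, for the whole second after the job is handed in: The lamp head is centred over the green board within 10 mm, the pin is down in that hole (lift under 2.5 mm) and the arm is at rest (horizontal distance between lens and board below 0.01 m and value of joint plunger below 0.0025 m and velocity of joint swing between -0.02 and 0.02 rad/s); the robot touches nothing.
It fails at once if the lamp is swung over the empty holder (horizontal distance between lens and empty below 0.04 m).
It fails at once if the arm is swung well past the board's hole (value of joint swing above 0.7 rad or value of joint swing below -0.7 rad).
It fails at once if the ring is pinched: pressed on both of its legs at once, or on the near and far face of its bar at once, or the blue arm is pinched on both sides ((contact force between the fingers and plunger_c2 above 1 N and contact force between the fingers and plunger_c3 above 1 N) or (contact force between the fingers and swing_c7 above 1 N and contact force between the fingers and swing_c8 above 1 N) or (contact force between the fingers and plunger_c5 above 1 N and contact force between the fingers and plunger_c6 above 1 N)).
It fails at once if the lamp, its post or its boom is touched (contact force between any of the fingers, the arm and swing_c3 above 1 N or contact force between any of the fingers, the arm and swing_c4 above 1 N or contact force between any of the fingers, the arm and swing_c5 above 1 N or contact force between any of the fingers, the arm and swing_c6 above 1 N).
It fails at once if a loose thing on the bench is moved more than 15 mm or lifted (distance of any of redcap, spool, driver, mug, flux, chipbox from where it was at the start of the episode above 0.015 m).
It also fails if it takes over 48 s, if anything falls off the work surface, if the arm or the gripper's body presses on something with over 40 N, if the wrist force passes 120 N, or if a joint passes its speed limit or range.

## Working session

There is one attempt and no reset: what is moved stays moved. The work goes in short steps, Python scripts to look and compute and a tool call to move; the robot and the scene stay as the last step left them, time stands still between calls to the robot, and variables do not carry over. Pictures are saved under pics/ and viewed, and the job is handed in when it is done.

Besides the shell and the picture viewer there is one more tool, called after ">>>" as name([rows], argument=value, ...), one row to a line, values as JSON. jog_arm: Moves the arm, as the interface text tells. Its arguments: {"type":"object","properties":{"targets":{"type":"array"},"squeeze":{"type":"number"}},"required":["targets"]}

```bash
mkdir -p pics; ls; cat > h.py <<'E'
import numpy as np, cv2
from plant import robot, optics, ticket
def snap(n,tag):
    c=optics.read_camera(n); cv2.imwrite(f'pics/{tag}.png',c['frame'][:,:,::-1]); 
    np.savez(f'pics/{tag}.npz',**{k:np.array(v) for k,v in c.items()}); return c
def load(tag): return dict(np.load(f'pics/{tag}.npz'))
def foc(c): return 420/2/np.tan(np.radians(float(c['vertical_fov']))/2)
def ray(c,u,v):
    f=foc(c); d=np.array([(u-c['cx'])/f,(v-c['cy'])/f,1.]); R=c['R']
    return -R.T@c['t'], R.T@d
def atz(c,u,v,z):
    o,d=ray(c,u,v); return o+d*(z-o[2])/d[2]
def proj(c,X):
    p=c['R']@np.array(X)+c['t']; f=foc(c); return np.array([f*p[0]/p[2]+c['cx'],f*p[1]/p[2]+c['cy']])
def tri(obs):
    A=np.zeros((3,3));b=np.zeros(3)
    for c,u,v in obs:
        o,d=ray(c,u,v); d/=np.linalg.norm(d); M=np.eye(3)-np.outer(d,d); A+=M;b+=M@o
    return np.linalg.solve(A,b)
E
python3 - <<'E'
from h import *
for n in ('scene','side','wrist'):
    c=snap(n,n+'0'); print(n,c['vertical_fov'],c['cx'],c['cy'],-c['R'].T@c['t'], c['R'][2])
print(robot.read_state())
E
```

```text
pics
scene 44.345812365352415 280.8182385950261 211.4729640779067 [1.1518773  0.83104009 1.36505293] [-0.42568458 -0.5189809  -0.74124993]
side 47.28040684962253 280.7717253577285 212.6134849368106 [0.10853844 0.743273   0.99138027] [ 0.3140778  -0.62488306 -0.71475611]
wrist 60.430804100668546 281.84455065788643 207.64252425430354 [ 0.24150274 -0.55524782  0.38369717] [-0.24242399 -0.07315609 -0.96740829]
{'t': 0.15, 'q': array([-1.36137905e+00,  1.31009778e-01,  1.48902302e+00,  2.79378229e-06,
        1.52299258e+00, -8.54119924e-02]), 'dq': array([-0.00133027, -0.00245808, -0.001074  , -0.00076631, -0.00055286,
        0.0014885 ]), 'joint_torque': array([ 4.20165406e-04, -5.60478151e+01, -4.92334700e+01,  7.66548095e-02,
        3.05033242e-02, -1.19113665e-04]), 'tool_pos': array([ 0.17427054, -0.57367883,  0.21781858]), 'orientation': array([ 0.99026573,  1.33546983, -0.98868666]), 'force': array([-0.50481049, -0.50077976,  0.22131945]), 'wrist_torque': array([0.01059512, 0.0039071 , 0.01999547]), 'opening': 0.09320770108960892}
```

View pics/scene0.png

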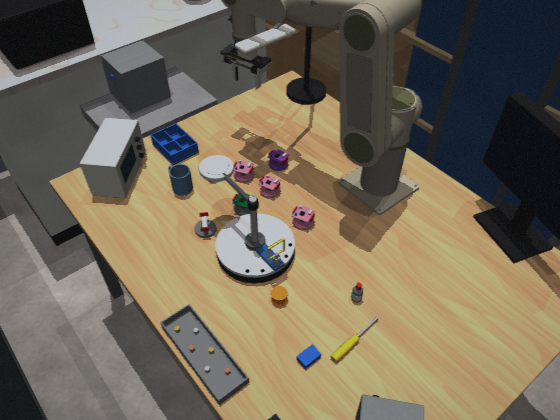

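View pics/side0.png

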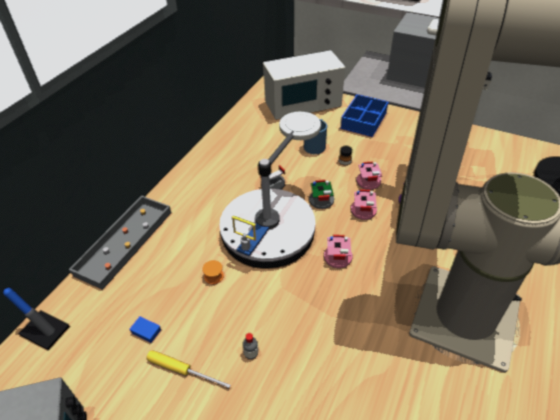

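View pics/wrist0.png

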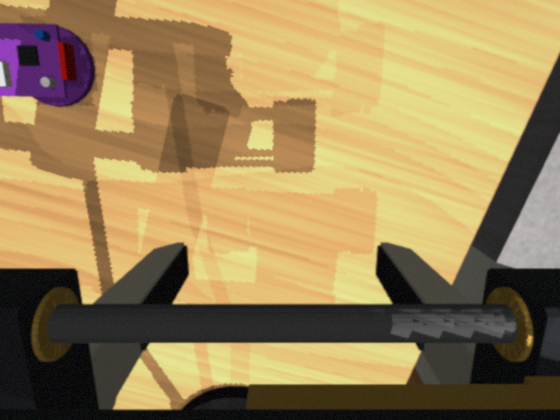

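```bash
python3 - <<'E'
from h import *
a=load('scene0');b=load('side0')
print(proj(a,[0,0,0]),proj(b,[0,0,0]))
i=cv2.imread('pics/scene0.png');cv2.imwrite('pics/s_c.png',cv2.resize(i[140:310,180:330],None,fx=5,fy=5,interpolation=2)[:600*2][:850,:750][:600])
cv2.imwrite('pics/s_c.png',cv2.resize(i[180:300,180:330],None,fx=5,fy=5,interpolation=2))
i=cv2.imread('pics/side0.png');cv2.imwrite('pics/d_c.png',cv2.resize(i[150:270,205:365],None,fx=5,fy=5,interpolation=2))
E
```

```text
[377.84916051 184.9111562 ] [464.44854079 315.51667393]
```

View pics/s_c.png

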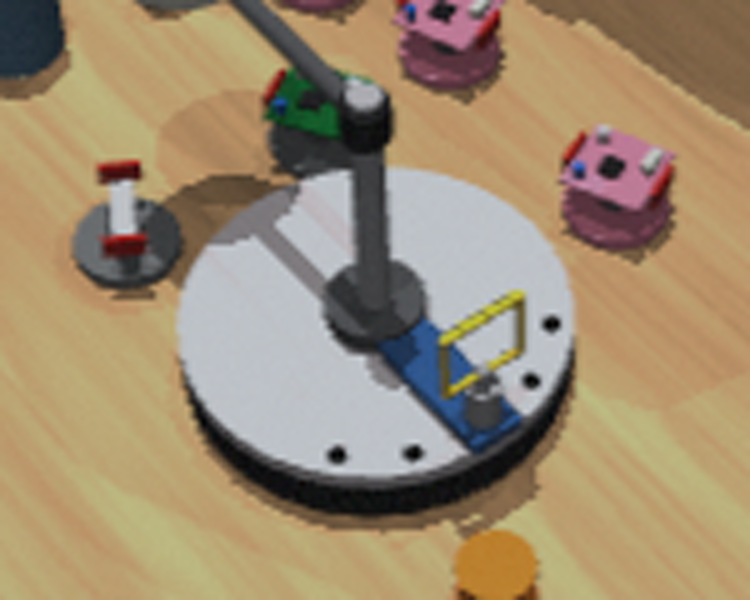

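View pics/d_c.png

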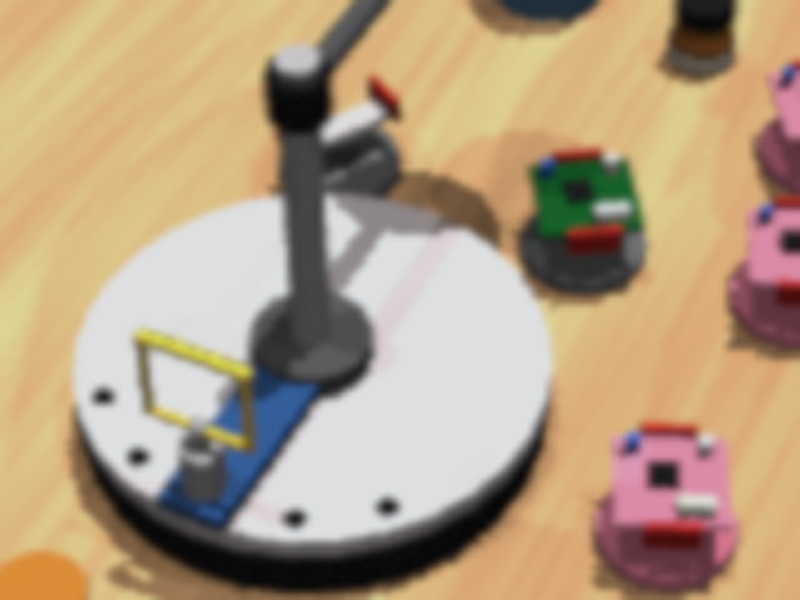

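```bash
cat >> h.py <<'E'
def sc(x,y): return ((x+.5)/5-.5+180,(y+.5)/5-.5+180)
def sd(x,y): return ((x+.5)/5-.5+205,(y+.5)/5-.5+150)
E
python3 - <<'E'
from h import *
from scipy.optimize import least_squares
a=load('scene0');b=load('side0')
def both(p,q,z):
    p=sc(*p);q=sd(*q); print(tri([(a,*p),(b,*q)]).round(4),atz(a,*p,z).round(4),atz(b,*q,z).round(4))
print('bar mid');both((482,319),(195,355),.155)
both((443,343),(252,374),.155);both((521,296),(138,335),.155)   # scene left end?
both((443,343),(138,335),.155);both((521,296),(252,374),.155)
print('post');both((366,92),(298,58),.254)
print('board');both((318,103),(585,193),.056)
print('empty'); both((127,205),(360,110),.045)
# plate
for c,f,pts in ((a,sc,[(178,330),(574,330),(200,255),(380,168),(500,202),(250,440),(375,478),(520,440)]),(b,sd,[(75,360),(550,365),(300,196),(440,228),(150,250),(200,515),(300,545),(450,505)])):
    P=np.array([atz(c,*f(*p),.046)[:2] for p in pts])
    r=least_squares(lambda s:np.hypot(P[:,0]-s[0],P[:,1]-s[1])-s[2],[P[:,0].mean(),P[:,1].mean(),.13]); print('plate',r.x,r.fun.round(4))
print('holes')
for p in [(551,324),(531,381),(413,453),(337,455)]: print(atz(a,*sc(*p),.046))
for p in [(103,396),(138,457),(294,518),(388,506)]: print(atz(b,*sd(*p),.046))
E
```

```text
bar mid
[0.5474 0.0716 0.1509] [0.5498 0.0749 0.155 ] [0.5454 0.074  0.155 ]
[0.5459 0.0273 0.0892] [0.5792 0.0746 0.155 ] [0.5147 0.0734 0.155 ]
[0.5486 0.1116 0.2067] [0.5203 0.0759 0.155 ] [0.5769 0.074  0.155 ]
[0.5781 0.0728 0.1529] [0.5792 0.0746 0.155 ] [0.5769 0.074  0.155 ]
[0.517  0.071  0.1498] [0.5203 0.0759 0.155 ] [0.5147 0.0734 0.155 ]
post
[ 0.5444 -0.0414  0.2534] [ 0.5445 -0.0413  0.254 ] [ 0.544  -0.0402  0.254 ]
board
[ 0.4608 -0.2224  0.0429] [ 0.4688 -0.2094  0.056 ] [ 0.4561 -0.212   0.056 ]
empty
[ 0.6148 -0.2362  0.0363] [ 0.6206 -0.2228  0.045 ] [ 0.6111 -0.2344  0.045 ]
plate [ 0.54671417 -0.03744097  0.12981686] [ 0.001  -0.0017  0.0019  0.0008 -0.0024 -0.0036 -0.0015  0.0055]
plate [ 0.54367716 -0.0383591   0.12715016] [ 0.0016  0.0016  0.0023 -0.0037 -0.0003 -0.0045  0.0028  0.0002]
holes
[0.46312362 0.03842954 0.046     ]
[0.5029143  0.06614768 0.046     ]
[0.59621846 0.06318167 0.046     ]
[0.63409175 0.03447583 0.046     ]
[0.63236094 0.03409074 0.046     ]
[0.59379581 0.06369058 0.046     ]
[0.50109024 0.0656946  0.046     ]
[0.46114831 0.03821654 0.046     ]
```

```bash
python3 - <<'E'
from h import *
from scipy.optimize import least_squares
from scipy.spatial.transform import Rotation as Ro
a=load('scene0');b=load('side0')
H=[0.4191*k for k in (-2,-1,1,2)]
obs=[]
hs=[(337,455),(413,453),(531,381),(551,324)]; hd=[(103,396),(138,457),(294,518),(388,506)]
def res(s):
    r=[]
    ax,ay,th=s
    for k in range(4):
        t=th+H[k]; X=[ax+.115*np.cos(t),ay+.115*np.sin(t),.046]
        r+=list(proj(a,X)-sc(*hs[k]))+list(proj(b,X)-sd(*hd[k]))
    X=[ax+.115*np.cos(th),ay+.115*np.sin(th),.155]
    r+=list(proj(a,X)-sc(482,319))+list(proj(b,X)-sd(195,355))
    r+=list(proj(a,[ax,ay,.254])-sc(366,92))+list(proj(b,[ax,ay,.254])-sd(298,58))
    return np.array(r)
r=least_squares(res,[.545,-.04,1.57]);print(r.x,r.fun.round(2))
ax,ay,th=r.x
for k in (-1,0,1):
    t=th+k*.4191; print(k,'hole',ax+.115*np.cos(t),ay+.115*np.sin(t),'lens',ax-.2*np.cos(t),ay-.2*np.sin(t))
    X=[ax-.2*np.cos(t),ay-.2*np.sin(t),.056];print(proj(a,X),proj(b,X))
print('spool',atz(a,279,292,.036),atz(b,213,268,.036)); print('redcap',atz(a,358,285,.075),atz(b,249,337,.075))
print(Ro.from_rotvec(robot.read_state()['orientation']).as_matrix().round(3))
E
```

```text
[ 0.54498914 -0.04081739  1.54408112] [ 0.27 -0.4   0.01 -0.09  0.37 -0.32 -0.12 -0.29  0.32 -0.43  0.07 -0.06
  0.35 -0.25 -0.17 -0.02  0.28 -0.44 -1.01 -0.3  -0.02  0.17 -0.26 -0.26]
-1 hole 0.5945763975848936 0.062942443047476 lens 0.45875042964167606 -0.22126928512764357
[243.50054292 196.98810337] [321.9801079  185.95503515]
0 hole 0.5480610224766521 0.07414157034565008 lens 0.5396467341777481 -0.24074602825490285
[221.358493   204.42753818] [299.13546406 174.13490733]
1 hole 0.5010139385437784 0.06544257804112183 lens 0.6214677497131809 -0.22561734598615807
[203.98120157 218.09690509] [272.10528986 169.58942399]
spool [0.60198336 0.15384831 0.036     ] [0.59789012 0.15495128 0.036     ]
redcap [0.41883556 0.3033269  0.075     ] [0.41098232 0.3050439  0.075     ]
[[-0.     0.957  0.291]
 [ 0.001  0.291 -0.957]
 [-1.     0.    -0.001]]
```

```bash
cat >> h.py <<'E'
from scipy.spatial.transform import Rotation as Ro
AX=np.array([.545,-.0408]); TH=1.544
def rot(yaw,tilt):
    """yaw: deg, swing angle from start (tool z = tangent cw); tilt deg from vertical toward axis"""
    t=TH+np.radians(yaw); z=np.array([np.sin(t),-np.cos(t),0]); r=np.array([-np.cos(t),-np.sin(t),0]); k=np.radians(tilt)
    x=np.sin(k)*r+np.cos(k)*np.array([0,0,-1]); return np.c_[x,np.cross(z,x),z]
def go(p,R):
    s=robot.read_state(); C=Ro.from_rotvec(s['orientation']).as_matrix()
    d=C.T@(np.array(p)-s['tool_pos'])*100; w=Ro.from_matrix(C.T@R).as_rotvec(degrees=True)
    print(d.round(2),w.round(2),'n',np.linalg.norm(d)/6.25,np.linalg.norm(w)/10.7)
def st():
    s=robot.read_state(); C=Ro.from_rotvec(s['orientation']).as_matrix()
    print(round(s['t'],2),s['tool_pos'].round(4),'F',s['force'].round(1),'q',s['q'].round(2),'op',round(s['opening'],4)); print(C.round(3).tolist())
E
python3 - <<'E'
from h import *
go([.45,-.15,.44],rot(-15,0)); 
E
```

```text
[-22.17  38.7  -32.56] [-5.657e+01 -7.000e-02 -5.000e-02] n 8.834768783360492 5.28712832773196
```

>>> jog_arm([
  [-8,2,-2,0,0,0,1],
  [-22,39,-32,-57,0,0,1],
  [-22,39,-32,-57,0,0,1],
  [-22,39,-32,-57,0,0,1],
  [-22,39,-32,-57,0,0,1],
], squeeze=10)

```text
t: 0.78
tool_pos: [0.3174, -0.3569, 0.3568]
orientation: [0.409, 1.533, -0.407]
force: [0.1, 0.4, -0.3]
opening: 0.0475
```

```bash
python3 -c "
from h import *
st(); go([.45,-.10,.44],rot(0,0))"
```

```text
0.78 [ 0.3174 -0.3569  0.3568] F [ 0.1  0.4 -0.3] q [-0.95 -0.21  1.57  0.    1.78 -0.43] op 0.0475
[[-0.0, 0.497, 0.868], [0.002, 0.868, -0.497], [-1.0, 0.001, -0.001]]
[-8.28 28.89 -1.28] [-28.27  -0.03  -0.08] n 4.813413156522078 2.642316778748436
```

>>> jog_arm([
  [-8.3,29,-1,-28,0,0,1],
  [-8.3,29,-1,-28,0,0,1],
  [-8.3,29,-1,-28,0,0,1],
  [-8.3,29,-1,-28,0,0,1],
  [-8.3,29,-1,-28,0,0,1],
])

```text
t: 1.4
tool_pos: [0.4535, -0.0983, 0.4407]
orientation: [0.025, 1.57, -0.023]
force: [1.2, -0.9, 0.6]
opening: 0.0006
```

```bash
python3 -c "
from h import *
st(); go([.53,.30,.38],rot(0,60))"
```

```text
1.4 [ 0.4535 -0.0983  0.4407] F [ 1.2 -0.9  0.6] q [-0.33 -0.21  1.42  0.    1.93 -0.29] op 0.0006
[[0.0, 0.031, 1.0], [0.001, 1.0, -0.031], [-1.0, 0.001, 0.0]]
[ 6.14 40.04  6.42] [ -0.21  -0.11 -60.09] n 6.561661258785701 5.615467254258793
```

>>> jog_arm([
  [0,10,1.6,0,0,0,1],
  [1,20,3.2,0,0,-10,1],
  [6,40,6.4,0,0,-60,1],
  [6,40,6.4,0,0,-60,1],
  [6,40,6.4,0,0,-60,1],
])

```text
t: 2.02
tool_pos: [0.5069, 0.1795, 0.4054]
orientation: [-0.497, 1.518, -0.547]
force: [2.2, -1.3, 0.6]
opening: 0.0004
```

```bash
python3 -c "
from h import *
st(); go([.55,.30,.36],rot(0,60))"
```

```text
2.02 [0.5069 0.1795 0.4054] F [ 2.2 -1.3  0.6] q [ 0.6   0.28  1.13 -0.61  2.08  0.42] op 0.0004
[[-0.02, 0.026, 0.999], [-0.617, 0.786, -0.033], [-0.786, -0.618, -0.0]]
[-3.96 12.39  3.92] [ -0.21  -0.27 -21.84] n 2.173074748976027 2.0417104398684702
```

>>> jog_arm([
  [-4,12.4,4,0,0,-22,1],
  [-4,12.4,4,0,0,-22,1],
  [-4,12.4,4,0,0,-22,1],
  [-4,12.4,4,0,0,-22,1],
])

```text
t: 2.52
tool_pos: [0.5501, 0.3032, 0.3457]
orientation: [-0.821, 1.436, -0.847]
force: [0.7, -0.4, -2.2]
opening: 0.0002
```

```bash
python3 -c "
from h import *
st(); 
r=np.array([np.cos(TH),np.sin(TH)])
p=AX+r*(.115+.07); go([*p,.170],rot(0,60)); snap('wrist','w1');snap('side','d1');snap('scene','s1')"
```

```text
2.52 [0.5501 0.3032 0.3457] F [ 0.7 -0.4 -2.2] q [ 0.78  0.9   0.59 -0.94  2.31  0.38] op 0.0002
[[-0.033, -0.002, 0.999], [-0.875, 0.483, -0.028], [-0.483, -0.876, -0.018]]
[22.4   7.7   0.75] [ 0.83 -0.57  1.14] n 3.7922655092508126 0.1423310013344031
```

View pics/w1.png

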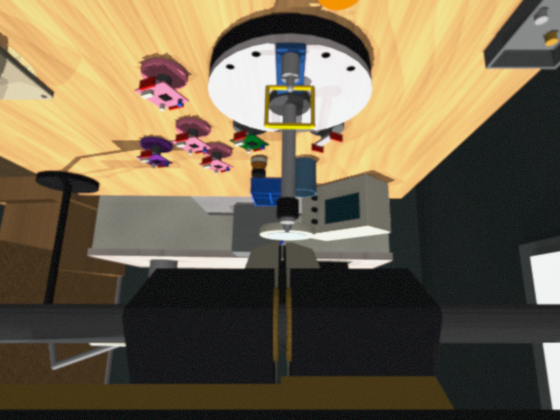

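View pics/s1.png

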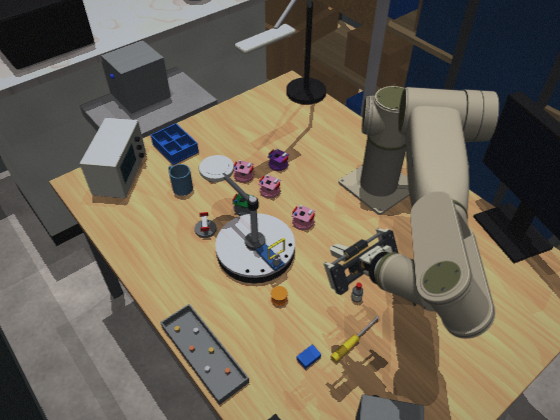

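View pics/d1.png

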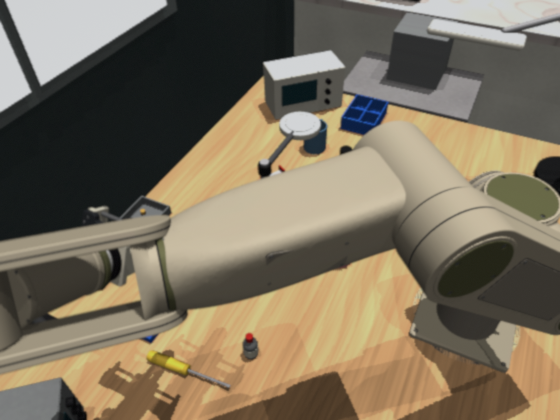

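```bash
python3 -c "
from h import *
c=load('w1'); r=np.array([np.cos(TH),np.sin(TH)]);t=np.array([-r[1],r[0]])
b=AX+.115*r
for s in (-.029,.029):
  for z in (.155,.102): print(proj(c,[*(b+s*t),z]))
i=cv2.imread('pics/w1.png');cv2.imwrite('pics/w1c.png',cv2.resize(i[60:150,230:350],None,fx=6,fy=6,interpolation=2))
"
```

```text
[310.85517585 124.00927344]
[310.7307615   85.91933364]
[263.8958417 123.2896208]
[265.09551518  85.23817644]
```

View pics/w1c.png

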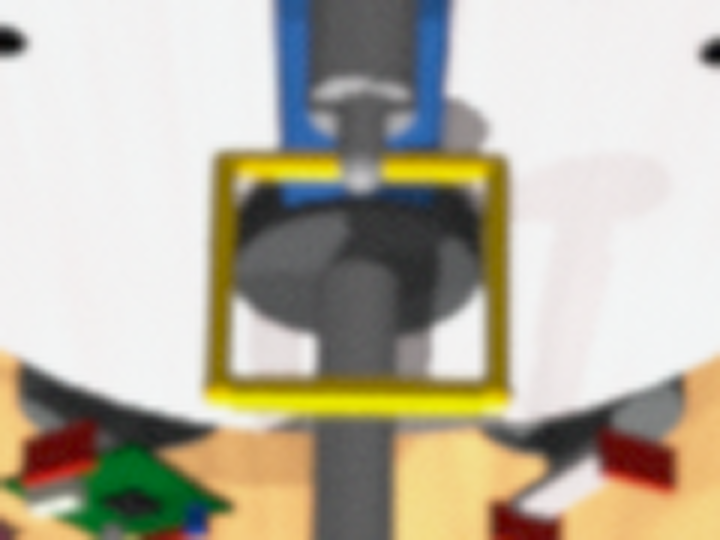

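>>> jog_arm([
  [6,2,0,0,0,1,1],
  [12,5,0.5,1,0,1,1],
  [17,7.7,0.7,1,0,1,1],
  [20,7.7,0.7,1,0,1,1],
  [20,7.7,0.7,1,0,1,1],
])

```text
t: 3.3
tool_pos: [0.5542, 0.1623, 0.1994]
orientation: [-0.758, 1.422, -0.841]
force: [0.8, 0.5, 0.7]
opening: 0.0005
```

```bash
python3 -c "
from h import *
st(); 
r=np.array([np.cos(TH),np.sin(TH)])
p=AX+r*(.115+.03); go([*p,.146],rot(0,60)); snap('wrist','w2');snap('scene','s2')"
```

```text
3.3 [0.5542 0.1623 0.1994] F [0.8 0.5 0.7] q [ 0.64  0.67  1.19 -0.8   1.95  0.66] op 0.0005
[[-0.028, 0.043, 0.999], [-0.855, 0.517, -0.046], [-0.518, -0.855, 0.022]]
[ 7.75  1.53 -0.38] [-1.65 -0.33 -1.21] n 1.2662698092741165 0.19345882228572456
```

View pics/w2.png

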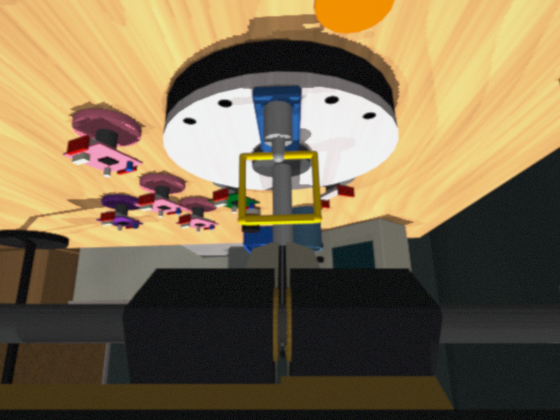

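View pics/s2.png

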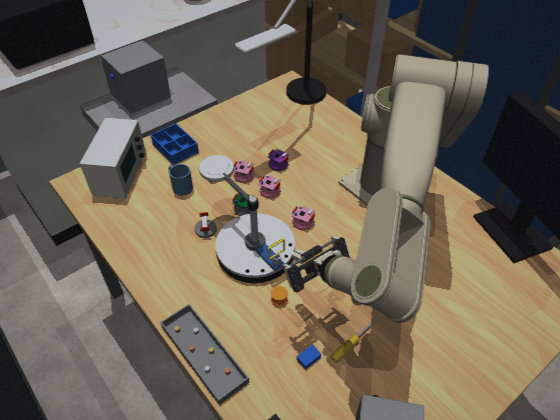

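>>> jog_arm([
  [3,0.8,-0.2,-1,0,-1,1],
  [6,1.5,-0.4,-1.6,0,-1.2,1],
  [7.6,1.5,-0.4,-1.6,0,-1.2,1],
  [7.6,1.5,-0.4,-1.6,0,-1.2,1],
])

```text
t: 3.9
tool_pos: [0.5503, 0.1081, 0.1493]
orientation: [-0.792, 1.427, -0.837]
force: [0.8, 1.2, 0.4]
opening: 0.0009
```

```bash
python3 -c "
from h import *
st(); 
r=np.array([np.cos(TH),np.sin(TH)])
p=AX+r*(.115-.025); go([*p,.1155],rot(0,60)); snap('wrist','w3');c=snap('scene','s3')
i=cv2.imread('pics/s3.png');cv2.imwrite('pics/s3c.png',cv2.resize(i[200:300,210:350],None,fx=5,fy=5,interpolation=2))
"
```

```text
3.9 [0.5503 0.1081 0.1493] F [0.8 1.2 0.4] q [ 0.59  0.65  1.33 -0.82  1.84  0.68] op 0.0009
[[-0.026, 0.017, 1.0], [-0.864, 0.502, -0.031], [-0.502, -0.865, 0.002]]
[ 6.8  -0.04 -0.11] [-0.2  -0.14 -0.16] n 1.088146990710744 0.02731205703127697
```

View pics/w3.png

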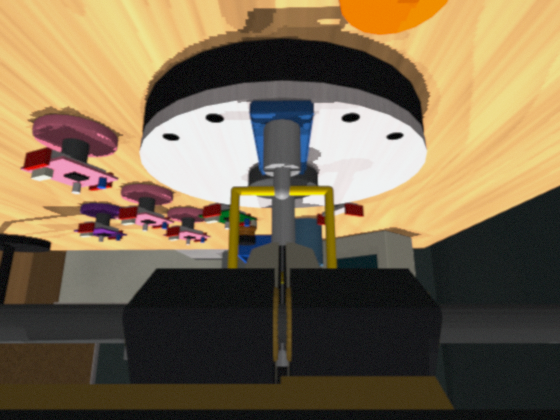

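View pics/s3c.png

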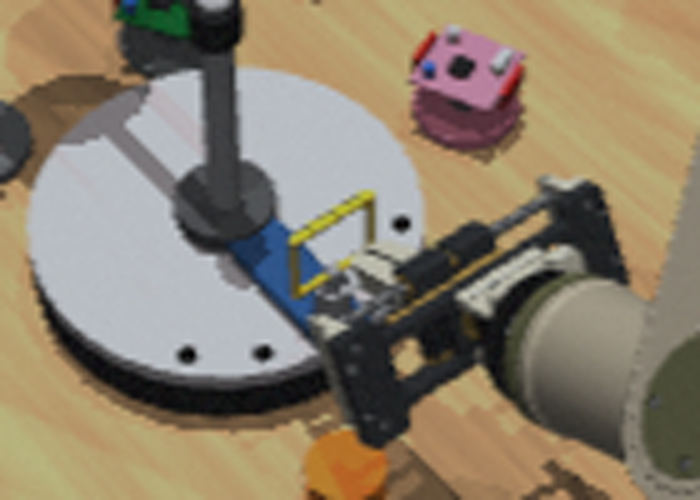

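>>> jog_arm([
  [2,0,-0.1,0,0,0,1],
  [4,0,-0.1,0,0,0,1],
  [5.5,0,-0.1,0,0,0,1],
  [6.6,0,-0.1,0,0,0,1],
  [6.6,0,-0.1,0,0,0,1],
])

```text
t: 4.62
tool_pos: [0.5476, 0.0512, 0.116]
orientation: [-0.793, 1.427, -0.837]
force: [-0.0, 0.6, -0.4]
opening: 0.0003
```

```bash
python3 -c "
from h import *
st(); 
r=np.array([np.cos(TH),np.sin(TH)])
p=AX+r*(.115-.025); go([*p,.1155+.013],rot(0,60)); snap('wrist','w4');c=snap('scene','s4');snap('side','d4')
i=cv2.imread('pics/s4.png');cv2.imwrite('pics/s4c.png',cv2.resize(i[200:300,210:350],None,fx=5,fy=5,interpolation=2))
"
```

```text
4.62 [0.5476 0.0512 0.116 ] F [-0.   0.6 -0.4] q [ 0.52  0.61  1.45 -0.84  1.73  0.71] op 0.0003
[[-0.026, 0.017, 1.0], [-0.864, 0.502, -0.031], [-0.502, -0.865, 0.002]]
[-0.45 -1.18 -0.01] [-0.19 -0.15 -0.15] n 0.20267545540155718 0.02683250548049776
```

View pics/w4.png

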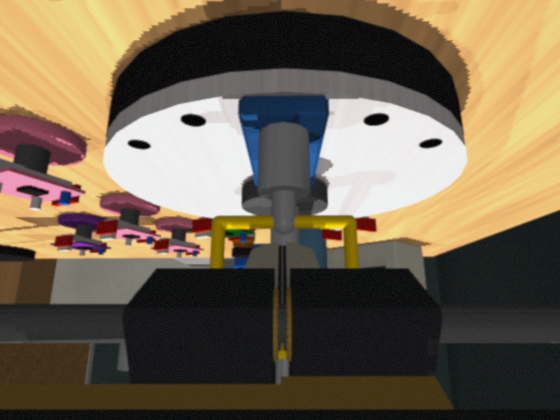

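View pics/s4c.png

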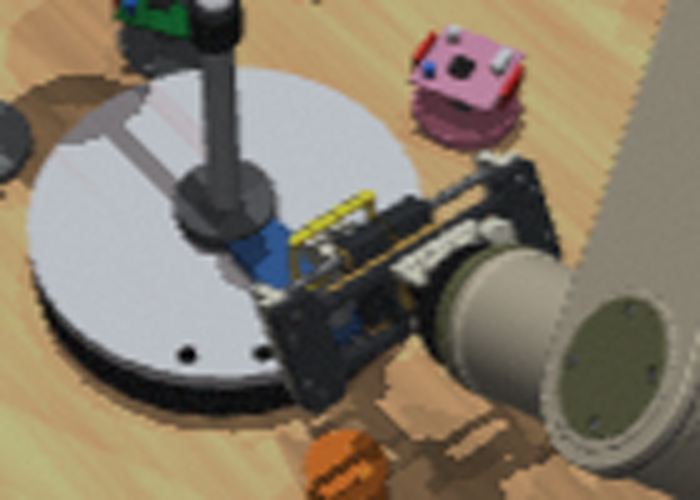

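>>> jog_arm([
  [-0.3,-0.52,0,0,0,0,1],
  [-0.6,-1.04,0,0,0,0,1],
  [-0.75,-1.3,0,0,0,0,1],
  [-0.85,-1.47,0,0,0,0,1],
  [-0.85,-1.47,0,0,0,0,1],
])

```text
t: 5.4
tool_pos: [0.5483, 0.0526, 0.1336]
orientation: [-0.792, 1.426, -0.836]
force: [2.5, 2.9, -4.9]
opening: 0.0004
```

```bash
python3 -c "
from h import *
st()
c=snap('scene','s5')
i=cv2.imread('pics/s5.png');cv2.imwrite('pics/s5c.png',cv2.resize(i[200:300,210:350],None,fx=5,fy=5,interpolation=2))
"
```

```text
5.4 [0.5483 0.0526 0.1336] F [ 2.5  2.9 -4.9] q [ 0.52  0.59  1.45 -0.85  1.75  0.69] op 0.0004
[[-0.024, 0.018, 1.0], [-0.864, 0.503, -0.029], [-0.504, -0.864, 0.003]]
```

View pics/s5c.png

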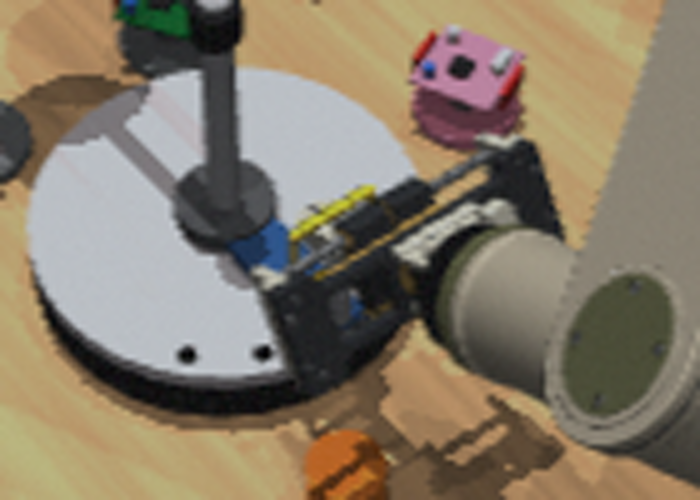

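>>> jog_arm([
  [-0.2,-0.34,0,0,0,0,1],
  [-0.4,-0.7,0,0,0,0,1],
  [-0.55,-0.95,0,0,0,0,1],
  [-0.55,-0.95,0,0,0,0,1],
])

```text
t: 5.95
tool_pos: [0.5481, 0.0526, 0.1446]
orientation: [-0.791, 1.426, -0.836]
force: [0.2, 2.9, -6.9]
opening: 0.0003
```

```bash
python3 -c "
from h import *
st()
c=snap('scene','s6');snap('side','d6');snap('wrist','w6')
i=cv2.imread('pics/s6.png');cv2.imwrite('pics/s6c.png',cv2.resize(i[200:300,210:350],None,fx=5,fy=5,interpolation=2))
print([proj(c,[.548-.029,.074,.155+h]) for h in (0,.01,.015,.02)],[proj(c,[.548+.029,.074,.155+h]) for h in (0,.01,.015,.02)])
"
```

```text
5.95 [0.5481 0.0526 0.1446] F [ 0.2  2.9 -6.9] q [ 0.52  0.57  1.45 -0.85  1.76  0.67] op 0.0003
[[-0.024, 0.018, 1.0], [-0.864, 0.503, -0.029], [-0.504, -0.864, 0.003]]
[array([283.73092207, 238.20280569]), array([283.75612343, 236.10170016]), array([283.76881461, 235.04360227]), array([283.7815667, 233.980426 ])] [array([268.67339139, 247.71182569]), array([268.62591352, 245.62290625]), array([268.60200133, 244.57082359]), array([268.5779725 , 243.51360939])]
```

View pics/s6c.png

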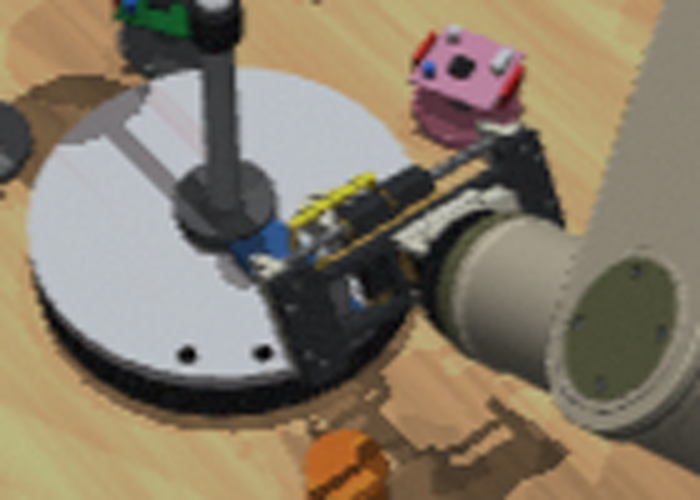

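View pics/w6.png

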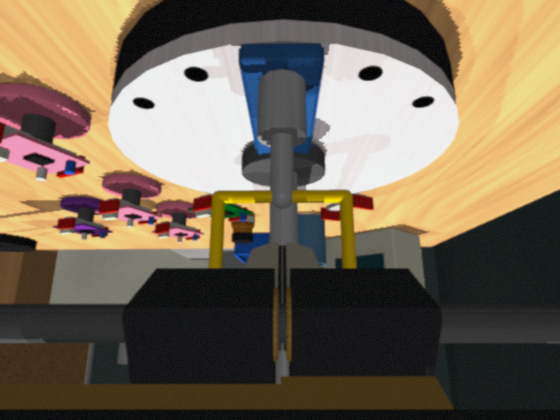

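```bash
python3 -c "
from h import *
for tag,v in (('w4',221.5),('w6',197)):
  c=load(tag)
  i=cv2.imread(f'pics/{tag}.png');cv2.imwrite(f'pics/{tag}c.png',cv2.resize(i[170:250,200:360],None,fx=5,fy=5,interpolation=2))
  for h in (0,.005,.01,.015,.02): print(h,proj(c,[.548,.0742,.102+h]))
"; python3 -c "
import cv2,numpy as np
cv2.imwrite('pics/ww.png',np.vstack([cv2.imread('pics/w4c.png')[:300],cv2.imread('pics/w6c.png')[:300]]))"
```

```text
0 [280.20125563 220.44437703]
0.005 [280.21641207 231.62815485]
0.01 [280.23182726 243.00286325]
0.015 [280.24750788 254.57343371]
0.02 [280.26346086 266.34496902]
0 [278.99719389 161.65369964]
0.005 [279.01696239 171.75727677]
0.01 [279.03705195 182.02494748]
0.015 [279.05747046 192.46074209]
0.02 [279.07822607 203.06882401]
```

View pics/ww.png

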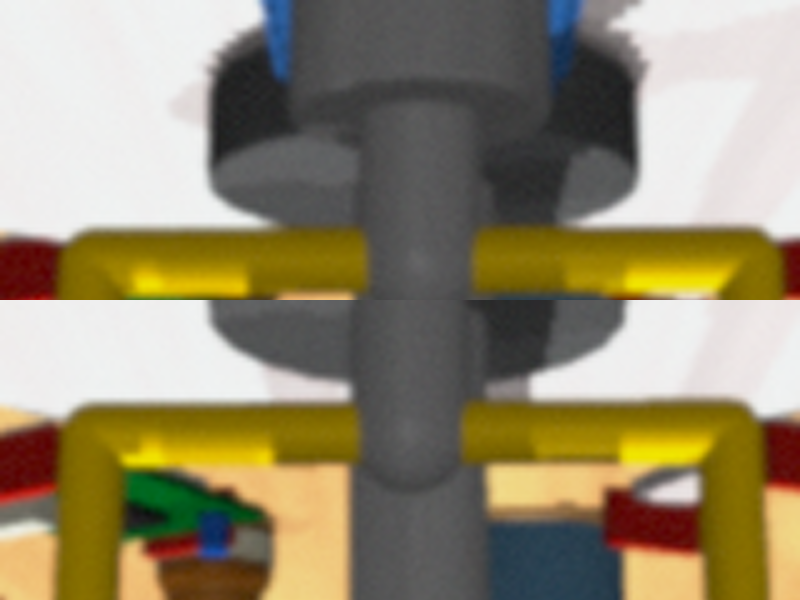

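```bash
cat >> h.py <<'E'
def arc(yaws,dz=0,base=None):
    s=robot.read_state(); C=Ro.from_rotvec(s['orientation']).as_matrix(); p=s['tool_pos']
    for y in yaws:
        Q=Ro.from_euler('z',y,degrees=True).as_matrix()
        n=np.r_[AX,0]+Q@(p-np.r_[AX,0])+[0,0,dz]
        print(y,(C.T@(n-p)*100).round(2),Ro.from_matrix(C.T@Q@C).as_rotvec(degrees=True).round(2))
E
python3 -c "
from h import *
arc([-3,-6,-9,-12,-15,-18,-20])"
```

```text
-3 [ 0.01 -0.01  0.49] [ 1.51  2.59 -0.01]
-6 [ 0.05 -0.03  0.98] [ 3.02  5.18 -0.02]
-9 [ 0.11 -0.06  1.46] [ 4.53  7.78 -0.03]
-12 [ 0.19 -0.1   1.94] [ 6.04 10.37 -0.04]
-15 [ 0.29 -0.16  2.42] [ 7.55 12.96 -0.04]
-18 [ 0.41 -0.23  2.88] [ 9.07 15.55 -0.05]
-20 [ 0.5  -0.28  3.19] [10.07 17.28 -0.06]
```

>>> jog_arm([
  [0,0,0.5,1.5,2.6,0,1],
  [0.05,0,1,3,5.2,0,1],
  [0.1,-0.05,1.45,4.5,7.8,0,1],
  [0.2,-0.1,1.95,6,10.4,0,1],
  [0.2,-0.1,1.95,6,10.4,0,1],
])

```text
t: 6.72
tool_pos: [0.5684, 0.05, 0.1438]
orientation: [-0.647, 1.528, -0.994]
force: [4.2, 5.8, -6.8]
opening: 0.0004
```

```bash
python3 -c "
from h import *
st();arc([-2,-4,-6,-8,-10])
c=snap('scene','s7');snap('wrist','w7')
i=cv2.imread('pics/s7.png');cv2.imwrite('pics/s7c.png',cv2.resize(i[140:300,180:350],None,fx=3.5,fy=3.5,interpolation=2))
"
```

```text
6.72 [0.5684 0.05   0.1438] F [ 4.2  5.8 -6.8] q [ 0.45  0.73  1.21 -0.78  1.9   0.71] op 0.0004
[[-0.204, 0.122, 0.971], [-0.839, 0.49, -0.237], [-0.505, -0.863, 0.002]]
-2 [ 0.01 -0.    0.33] [ 1.01  1.73 -0.  ]
-4 [ 0.03 -0.01  0.65] [ 2.02  3.45 -0.01]
-6 [ 0.06 -0.03  0.98] [ 3.03  5.18 -0.01]
-8 [ 0.09 -0.05  1.3 ] [ 4.04  6.9  -0.02]
-10 [ 0.14 -0.08  1.63] [ 5.05  8.63 -0.02]
```

View pics/s7c.png

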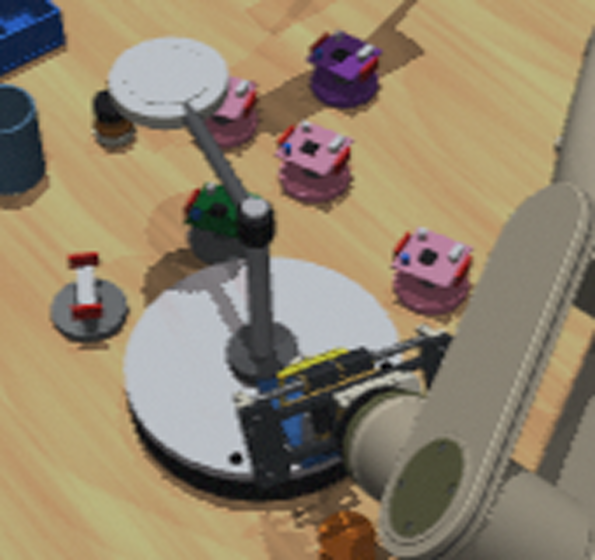

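View pics/w7.png

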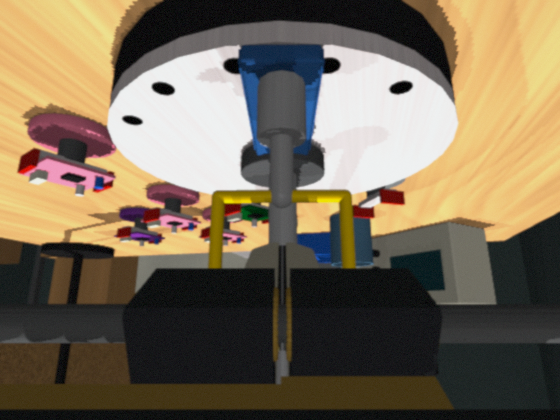

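>>> jog_arm([
  [0,0,0.35,1,1.7,0,1],
  [0.03,0,0.65,2,3.5,0,1],
  [0.06,-0.03,1,3,5.2,0,1],
  [0.1,-0.05,1.35,4.2,7.2,0,1],
  [0.1,-0.05,1.35,4.2,7.2,0,1],
])

```text
t: 7.45
tool_pos: [0.5815, 0.0459, 0.1433]
orientation: [-0.542, 1.592, -1.102]
force: [2.9, 6.2, -6.3]
opening: 0.0006
```

```bash
python3 -c "
from h import *
s=robot.read_state();p=s['tool_pos'];C=Ro.from_rotvec(s['orientation']).as_matrix()
st();arc([-1,-2,-3,-4])
print(np.degrees(np.arctan2(p[1]-AX[1],p[0]-AX[0])-TH), np.degrees(np.arctan2(-C[1,0],-C[0,0])-TH))
c=snap('scene','s8');snap('wrist','w8')
i=cv2.imread('pics/s8.png');cv2.imwrite('pics/s8c.png',cv2.resize(i[140:300,180:350],None,fx=3.5,fy=3.5,interpolation=2))
"
```

```text
7.45 [0.5815 0.0459 0.1433] F [ 2.9  6.2 -6.3] q [ 0.39  0.84  1.04 -0.74  2.    0.73] op 0.0006
[[-0.322, 0.192, 0.927], [-0.8, 0.468, -0.375], [-0.506, -0.863, 0.002]]
-1 [ 0.   -0.    0.16] [ 0.51  0.86 -0.  ]
-2 [ 0.01 -0.    0.33] [ 1.01  1.73 -0.  ]
-3 [ 0.02 -0.01  0.49] [ 1.52  2.59 -0.01]
-4 [ 0.03 -0.02  0.66] [ 2.02  3.45 -0.01]
-21.320611978589536 -20.405355926044226
```

View pics/s8c.png

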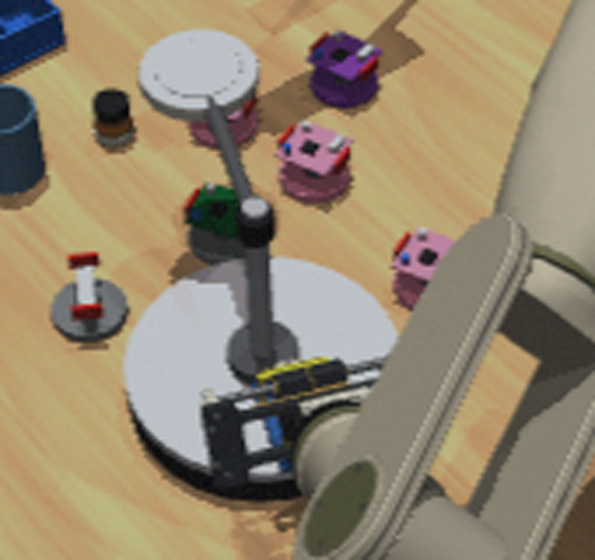

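View pics/w8.png

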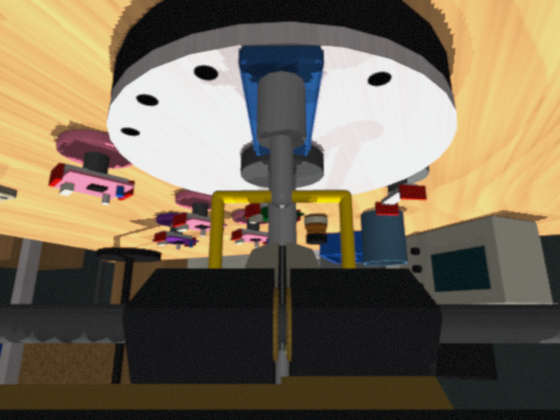

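>>> jog_arm([
  [0,0,0.25,0.8,1.3,0,1],
  [0.15,0.25,0.25,0.8,1.3,0,1],
  [0.3,0.5,0.25,0.8,1.3,0,1],
  [0.4,0.7,0.25,0.8,1.3,0,1],
  [0.4,0.7,0.25,0.8,1.3,0,1],
])

```text
t: 8.18
tool_pos: [0.5841, 0.0446, 0.1355]
orientation: [-0.523, 1.601, -1.122]
force: [3.3, -0.1, -4.4]
opening: 0.0006
```

```bash
cat > chk.py <<'E'
from h import *
import sys
k=sys.argv[1]
s=robot.read_state();p=s['tool_pos'];C=Ro.from_rotvec(s['orientation']).as_matrix()
st();arc([-1,-2,-3,-4,-5])
print(np.degrees(np.arctan2(p[1]-AX[1],p[0]-AX[0])-TH), np.degrees(np.arctan2(-C[1,0],-C[0,0])-TH))
c=snap('scene','s'+k);w=snap('wrist','w'+k)
i=cv2.imread(f'pics/s{k}.png')[130:230,200:300];j=cv2.imread(f'pics/w{k}.png')[60:260,180:380]
cv2.imwrite(f'pics/c{k}.png',np.hstack([cv2.resize(i,(390,390),interpolation=2),cv2.resize(j,(390,390),interpolation=2)]))
for y in (-20,-22,-24,-26):
    t=TH+np.radians(y); print(y,'lens',proj(c,[*(AX-.2*np.array([np.cos(t),np.sin(t)])),.24]),'rod',[proj(w,[*(AX+.115*np.array([np.cos(t),np.sin(t)])),.102+h]).round(1) for h in (0,.005,.01,.015)])
E
python3 chk.py 9
```

```text
8.18 [0.5841 0.0446 0.1355] F [ 3.3 -0.1 -4.4] q [ 0.38  0.87  1.01 -0.74  2.01  0.74] op 0.0006
[[-0.342, 0.205, 0.917], [-0.792, 0.462, -0.399], [-0.505, -0.863, 0.004]]
-1 [ 0.   -0.    0.16] [ 0.51  0.86 -0.  ]
-2 [ 0.01 -0.    0.33] [ 1.01  1.73 -0.01]
-3 [ 0.02 -0.01  0.49] [ 1.52  2.59 -0.01]
-4 [ 0.03 -0.02  0.65] [ 2.02  3.45 -0.02]
-5 [ 0.05 -0.02  0.82] [ 2.53  4.31 -0.02]
-23.07880423147972 -21.823299866253286
-20 lens [236.44301469 158.58944373] rod [array([266.7, 180.3]), array([266.7, 190.6]), array([266.6, 201.2]), array([266.5, 211.8])]
-22 lens [238.53826841 158.18166089] rod [array([275.5, 180.2]), array([275.5, 190.6]), array([275.5, 201.1]), array([275.5, 211.8])]
-24 lens [240.64652299 157.82305213] rod [array([284.2, 180.2]), array([284.3, 190.6]), array([284.4, 201.1]), array([284.4, 211.8])]
-26 lens [242.76578101 157.51384696] rod [array([292.9, 180.4]), array([293.1, 190.7]), array([293.2, 201.2]), array([293.3, 211.8])]
```

View pics/c9.png

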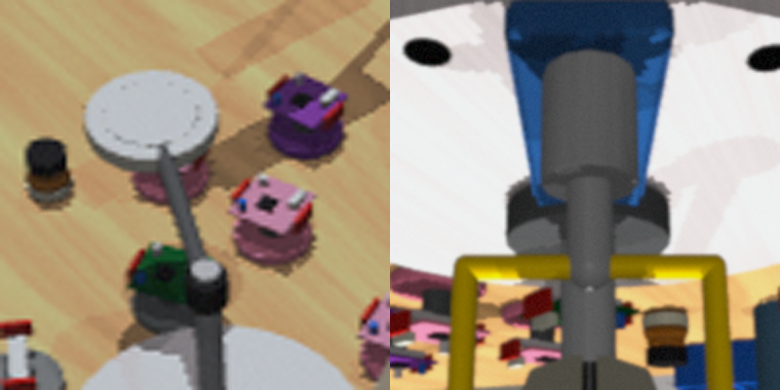

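>>> jog_arm([
  [0.1,0.17,0,0,0,0,1],
  [0.2,0.35,0,0,0,0,1],
  [0.2,0.35,0,0,0,0,1],
])

```text
t: 8.65
tool_pos: [0.5839, 0.0447, 0.1315]
orientation: [-0.523, 1.602, -1.122]
force: [-0.1, 0.3, 0.5]
opening: 0.0003
```

```bash
python3 chk.py 10
```

```text
8.65 [0.5839 0.0447 0.1315] F [-0.1  0.3  0.5] q [ 0.38  0.88  1.01 -0.73  2.01  0.75] op 0.0003
[[-0.343, 0.204, 0.917], [-0.792, 0.462, -0.399], [-0.505, -0.863, 0.004]]
-1 [ 0.   -0.    0.16] [ 0.51  0.86 -0.  ]
-2 [ 0.01 -0.    0.33] [ 1.01  1.73 -0.01]
-3 [ 0.02 -0.01  0.49] [ 1.52  2.59 -0.01]
-4 [ 0.03 -0.02  0.65] [ 2.02  3.45 -0.01]
-5 [ 0.04 -0.02  0.82] [ 2.53  4.32 -0.02]
-22.949357244360133 -21.849947279627735
-20 lens [236.44301469 158.58944373] rod [array([267. , 188.4]), array([266.9, 198.9]), array([266.8, 209.5]), array([266.8, 220.4])]
-22 lens [238.53826841 158.18166089] rod [array([275.8, 188.3]), array([275.8, 198.8]), array([275.8, 209.5]), array([275.8, 220.3])]
-24 lens [240.64652299 157.82305213] rod [array([284.6, 188.3]), array([284.6, 198.8]), array([284.7, 209.5]), array([284.8, 220.3])]
-26 lens [242.76578101 157.51384696] rod [array([293.3, 188.5]), array([293.5, 198.9]), array([293.6, 209.6]), array([293.8, 220.4])]
```

View pics/c10.png

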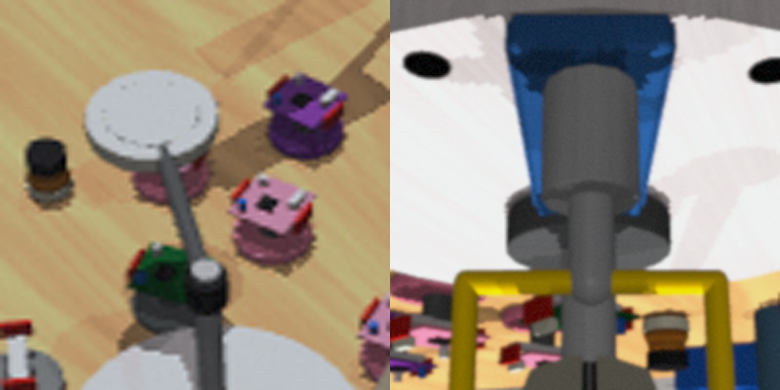

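>>> jog_arm([
  [0.3,0.5,0,0,0,0,1],
  [0.6,1.04,0.1,0,0,0,1],
  [0.6,1.04,0.3,0.5,0.9,0,1],
  [0.6,1.04,0.5,1,1.7,0,1],
  [0.6,1.04,0.6,1.5,2.6,0,1],
])

```text
t: 9.38
tool_pos: [0.59, 0.0422, 0.1198]
orientation: [-0.481, 1.624, -1.162]
force: [0.3, 0.5, 0.0]
opening: 0.0001
```

```bash
python3 chk.py 11
```

```text
9.38 [0.59   0.0422 0.1198] F [0.3 0.5 0. ] q [ 0.36  0.93  0.94 -0.72  2.04  0.77] op 0.0001
[[-0.384, 0.229, 0.894], [-0.772, 0.451, -0.448], [-0.506, -0.863, 0.004]]
-1 [ 0.01 -0.    0.16] [ 0.51  0.86 -0.  ]
-2 [ 0.01 -0.01  0.33] [ 1.01  1.73 -0.01]
-3 [ 0.03 -0.01  0.49] [ 1.52  2.59 -0.01]
-4 [ 0.04 -0.02  0.66] [ 2.02  3.45 -0.02]
-5 [ 0.06 -0.03  0.82] [ 2.53  4.31 -0.02]
-26.913280377596912 -24.920175480524797
-20 lens [236.44301469 158.58944373] rod [array([249.2, 213.7]), array([249. , 224.6]), array([248.8, 235.6]), array([248.6, 246.9])]
-22 lens [238.53826841 158.18166089] rod [array([258.1, 213.5]), array([258. , 224.4]), array([257.8, 235.5]), array([257.7, 246.7])]
-24 lens [240.64652299 157.82305213] rod [array([267. , 213.4]), array([267. , 224.3]), array([266.9, 235.4]), array([266.8, 246.6])]
-26 lens [242.76578101 157.51384696] rod [array([276. , 213.4]), array([276. , 224.3]), array([276. , 235.3]), array([276. , 246.6])]
```

View pics/c11.png

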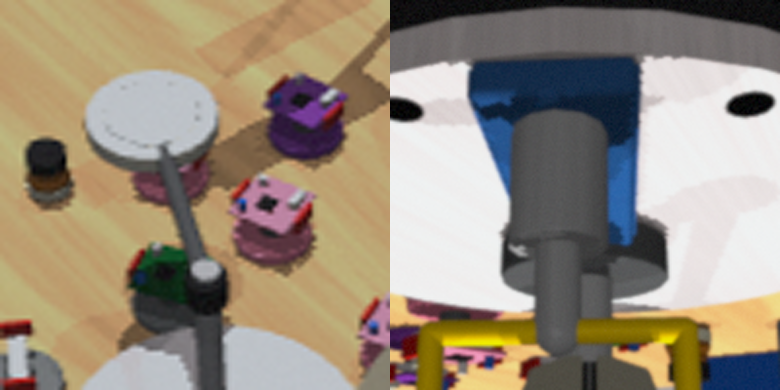

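>>> jog_arm([
  [0,0,0.1,0.2,0.4,0,1],
  [0,0,0.2,0.5,0.8,0,1],
  [0,0,0.3,0.7,1.2,0,1],
  [0,0,0.3,0.7,1.2,0,1],
])

```text
t: 9.98
tool_pos: [0.5928, 0.0405, 0.1197]
orientation: [-0.462, 1.634, -1.18]
force: [0.4, 0.3, 0.5]
opening: 0.0008
```

```bash
python3 chk.py 12
```

```text
9.97 [0.5928 0.0405 0.1197] F [0.4 0.3 0.5] q [ 0.35  0.95  0.91 -0.71  2.06  0.77] op 0.0008
[[-0.403, 0.241, 0.883], [-0.763, 0.445, -0.469], [-0.506, -0.863, 0.004]]
-1 [ 0.01 -0.    0.16] [ 0.51  0.86 -0.  ]
-2 [ 0.02 -0.01  0.33] [ 1.01  1.73 -0.01]
-3 [ 0.03 -0.02  0.49] [ 1.52  2.59 -0.01]
-4 [ 0.05 -0.02  0.66] [ 2.02  3.45 -0.02]
-5 [ 0.06 -0.03  0.82] [ 2.53  4.31 -0.02]
-28.936279755098287 -26.333306986039833
-20 lens [236.44301469 158.58944373] rod [array([241.5, 214.3]), array([241.2, 225.1]), array([240.9, 236.1]), array([240.6, 247.3])]
-22 lens [238.53826841 158.18166089] rod [array([250.3, 214. ]), array([250.1, 224.9]), array([249.9, 235.9]), array([249.7, 247.1])]
-24 lens [240.64652299 157.82305213] rod [array([259.2, 213.8]), array([259.1, 224.7]), array([258.9, 235.8]), array([258.8, 247. ])]
-26 lens [242.76578101 157.51384696] rod [array([268.1, 213.7]), array([268.1, 224.6]), array([268. , 235.7]), array([267.9, 246.9])]
```

View pics/c12.png

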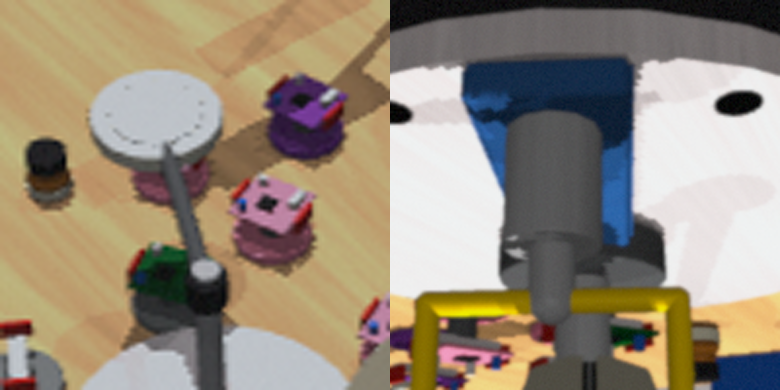

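>>> jog_arm([
  [0,0,-0.3,-0.5,-0.8,0,1],
  [0,0.1,-0.6,-1,-1.7,0,1],
  [0,0.2,-0.7,-1.3,-2.2,0,1],
  [0,0.2,-0.7,-1.3,-2.2,0,1],
])

```text
t: 10.58
tool_pos: [0.5868, 0.0452, 0.118]
orientation: [-0.498, 1.616, -1.146]
force: [0.4, 0.3, -0.4]
opening: 0.0007
```

```bash
python3 chk.py 13
```

```text
10.57 [0.5868 0.0452 0.118 ] F [ 0.4  0.3 -0.4] q [ 0.37  0.92  0.97 -0.72  2.02  0.77] op 0.0007
[[-0.368, 0.219, 0.904], [-0.78, 0.456, -0.428], [-0.506, -0.863, 0.004]]
-1 [ 0.   -0.    0.17] [ 0.51  0.86 -0.  ]
-2 [ 0.01 -0.    0.33] [ 1.01  1.73 -0.01]
-3 [ 0.02 -0.01  0.5 ] [ 1.52  2.59 -0.01]
-4 [ 0.03 -0.01  0.67] [ 2.02  3.45 -0.01]
-5 [ 0.04 -0.02  0.83] [ 2.53  4.31 -0.02]
-24.38918773815953 -23.716094315001246
-20 lens [236.44301469 158.58944373] rod [array([259.7, 218.1]), array([259.6, 229. ]), array([259.4, 240. ]), array([259.3, 251.2])]
-22 lens [238.53826841 158.18166089] rod [array([268.6, 218. ]), array([268.5, 228.9]), array([268.5, 239.9]), array([268.4, 251.1])]
-24 lens [240.64652299 157.82305213] rod [array([277.5, 217.9]), array([277.5, 228.8]), array([277.5, 239.8]), array([277.5, 251.1])]
-26 lens [242.76578101 157.51384696] rod [array([286.4, 217.9]), array([286.5, 228.8]), array([286.6, 239.8]), array([286.7, 251.1])]
```

View pics/c13.png

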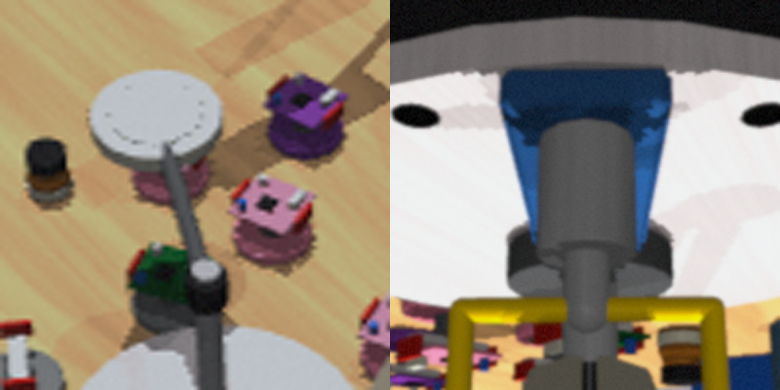

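>>> jog_arm([
  [-2,0,0,0,0,0,1],
  [-5,0,0,0,0,0,1],
  [-9,0,0,0,0,0,1],
  [-13,-1,0,0,0,0,1],
  [-16,-3,0,0,0,0,1],
])

```text
t: 11.3
tool_pos: [0.6393, 0.157, 0.2249]
orientation: [-0.498, 1.616, -1.146]
force: [-0.4, 0.5, -0.3]
opening: 0.0006
```

>>> jog_arm([
  [-4,-3,0,0,0,0,1],
  [-6,-6,0,0,0,0,1],
  [-6,-6,0,0,0,0,1],
  [-6,-6,0,0,0,0,1],
])

```text
t: 11.8
tool_pos: [0.6415, 0.172, 0.3051]
orientation: [-0.498, 1.612, -1.143]
force: [-0.7, 0.5, 0.0]
opening: 0.0002
```

```bash
python3 chk.py 14; python3 -c "
from h import *
i=cv2.imread('pics/w14.png');cv2.imwrite('pics/w14c.png',cv2.resize(i[0:230,150:400],None,fx=2.6,fy=2.6,interpolation=2))"
```

```text
11.8 [0.6415 0.172  0.3051] F [-0.7  0.5  0. ] q [ 0.48  1.3   0.02 -1.02  2.48  0.3 ] op 0.0002
[[-0.364, 0.221, 0.905], [-0.781, 0.458, -0.425], [-0.508, -0.861, 0.006]]
-1 [-0.    0.    0.41] [ 0.51  0.86 -0.01]
-2 [0.01 0.   0.82] [ 1.02  1.72 -0.01]
-3 [ 0.02 -0.    1.22] [ 1.52  2.58 -0.02]
-4 [ 0.03 -0.01  1.63] [ 2.03  3.45 -0.02]
-5 [ 0.06 -0.02  2.04] [ 2.54  4.31 -0.03]
-22.85470995545575 -23.43384154428152
-20 lens [236.44301469 158.58944373] rod [array([274.8,  64.4]), array([274.8,  68.9]), array([274.8,  73.4]), array([274.8,  77.9])]
-22 lens [238.53826841 158.18166089] rod [array([279. ,  64.3]), array([279. ,  68.7]), array([279. ,  73.2]), array([279. ,  77.8])]
-24 lens [240.64652299 157.82305213] rod [array([283.1,  64.2]), array([283.2,  68.7]), array([283.2,  73.2]), array([283.3,  77.7])]
-26 lens [242.76578101 157.51384696] rod [array([287.3,  64.3]), array([287.4,  68.7]), array([287.4,  73.2]), array([287.5,  77.8])]
```

View pics/s14.png

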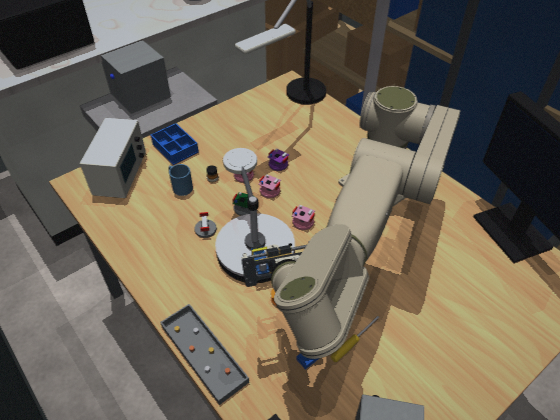

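View pics/w14c.png

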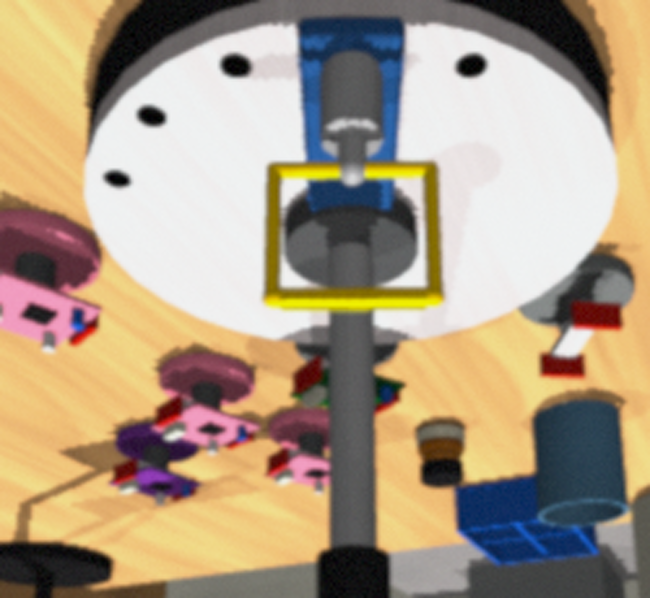

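>>> jog_arm([
  [1,-0.5,-2,0,0,0,1],
  [1.8,-1.1,-4.5,0,0,0,1],
  [1.8,-1.1,-4.5,0,0,0,1],
  [1.8,-1.1,-4.5,0,0,0,1],
])

```text
t: 12.4
tool_pos: [0.5924, 0.1719, 0.3059]
orientation: [-0.497, 1.611, -1.142]
force: [-0.4, 0.3, -0.1]
opening: 0.0004
```

```bash
python3 -c "
from h import *
st();snap('side','d15');c=snap('scene','s15'); i=c['frame'][:,:,::-1]
cv2.imwrite('pics/s15c.png',cv2.resize(i[140:300,190:310],None,fx=4,fy=3.75,interpolation=2))
print(proj(c,[.4588,-.2213,.24]))"
```

```text
12.4 [0.5924 0.1719 0.3059] F [-0.4  0.3 -0.1] q [ 0.51  0.99  0.51 -0.83  2.39  0.55] op 0.0004
[[-0.363, 0.221, 0.905], [-0.781, 0.458, -0.425], [-0.509, -0.861, 0.007]]
[240.63661984 157.81900843]
```

View pics/s15c.png

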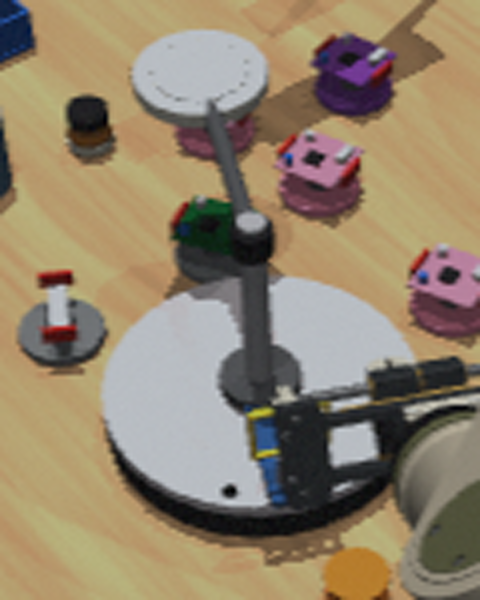

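View pics/d15.png

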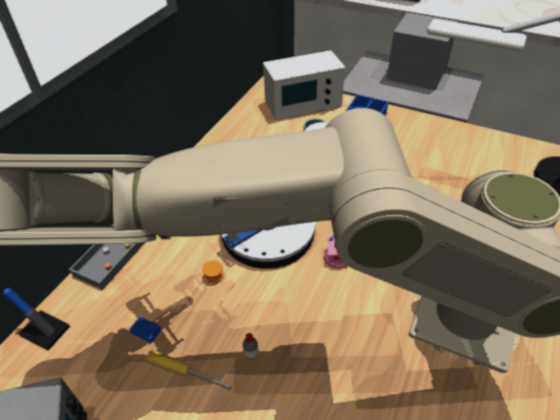

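```bash
python3 -c "
from h import *
print(np.abs(robot.read_state()['dq']).max()); print(ticket.close_job())"
```

```text
0.00881455324455078
the job is handed in; nothing more can be done
None
```

The lamp is now one hole round (clockwise, swing about -24°), over the green board, and the job is handed in. I put the closed fingers through the ring from outside and lifted the pin about 16 mm. I swung the arm round with the hand, mostly carried by friction on the bar. About 1–2° short of the hole I let the pin down onto the plate and pushed one leg until the pin dropped in. I then centred the fingers in the opening, backed out and raised the hand.

**Last checks:**
- **Lamp:** it measured at pixel (240, 158) in the scene camera, against (240.6, 157.8) expected for the board's hole, about 2–3 mm. The holes left showing (three on one side, one on the other) also fit the right hole.
- **Pin:** the ring's lower rod read about 0–1 mm of lift, so the pin is down.
- **Hand:** force is about zero, and the tool tip is roughly 15 cm above the ring.
- **Loose things:** the spool, red-cap bottle, screwdriver and blue box sat where they were. The mug and flux jar showed no shift earlier, but I did not compare them again at the end.

**What did not agree:**
- While the pin rode on the plate I read about 7 mm of lift instead of the stated 10 mm. I put that down to camera error of 2–3 mm in that view.
- On the way out joint 3 reached its lower limit, reading 0.02 rad. I moved it back off to 0.51 rad before handing in. I can't tell from my side whether that counted as a range fault.

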